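Put the swapped fittings back with their plaster models

TASK

The metal fittings on the three patients' trays have been mixed up: put each one back in the middle of the black rubber pad of the tray whose plaster model it is to be fitted to, lying flat and the same way up as you found it. The square plate with the pyramid belongs with the below-knee stump, the round wrist ring with the forearm, and the ankle-joint bar with the foot. Each pad has room for one fitting, so you may lay one aside for a while on the empty black mat; do not shift or knock over the plaster models.

Things in the scene. Friction and masses are not known exactly. Their poses are not given: they have to be found in the camera images.
- pyramid_plate: steel four-hole plate, 44 x 44 x 6 mm, lying flat, with a low dome and on it an upright square stub (the pyramid, 16 x 16 mm at its top), from 13 to 28 mm above the underside, parallel to the plate's edges. Best gripped by the stub. Origin: centre of its underside; x and y along the plate's edges, z up. About 0.1 kg.
- wrist_ring: round aluminium wrist unit: foot flange 52 mm across and 5 mm high, above it a knurled cylinder 42 mm across, up to 26 mm. Best gripped by the cylinder. Origin: centre of its underside, z up. About 0.1 kg.
- ankle_bar: flat steel ankle-joint bar lying flat, 92 mm long: bar 16 mm wide and 8 mm thick, with a round head 26 mm across and 10 mm high at its +x end. Origin: on the underside, in the middle of the bar's width, 45 mm from the free (-x) end and 34 mm from the head's centre; x along the bar, z up. Grip it across y near the origin. About 0.08 kg.
- tray_below_knee: grey plastic job tray, fixed, 265 x 155 mm, rim 16 mm high, 4 mm thick. Origin: on the bench under the middle of its black rubber pad, 80 (x) x 100 (y) mm, pad top 6 mm above the bench. The tray reaches 75 mm along its +x (away from the robot) and 190 mm along -x, where the model stands 125 mm from the origin on the 4 mm floor. Holds the below-knee model: target of the pyramid plate.
- tray_forearm: grey plastic job tray, fixed, 265 x 155 mm, rim 16 mm high, 4 mm thick. Origin: on the bench under the middle of its black rubber pad, 80 (x) x 100 (y) mm, pad top 6 mm above the bench. The tray reaches 75 mm along its +x (away from the robot) and 190 mm along -x, where the model stands 125 mm from the origin on the 4 mm floor. Holds the forearm model: target of the wrist ring.
- tray_foot: grey plastic job tray, fixed, 265 x 155 mm, rim 16 mm high, 4 mm thick. Origin: on the bench under the middle of its black rubber pad, 80 (x) x 100 (y) mm, pad top 6 mm above the bench. The tray reaches 75 mm along its +x (away from the robot) and 190 mm along -x, where the model stands 125 mm from the origin on the 4 mm floor. Holds the foot model: target of the ankle bar.
- mat: empty black rubber bench mat, fixed, 120 (x) x 140 (y) mm, top 6 mm above the bench; the free spot. Origin: on the bench under its middle. A black rubber bowl (90 mm wide, 55 mm high) stands about 145 mm from it towards the robot.
- model_below_knee: white plaster model of a child's below-knee stump, standing: a thick blunt cone 84 mm across at the foot, 144 mm high. Loose: not to be handled. Origin: centre of its underside; z up.
- model_forearm: white plaster model of a child's forearm stump, standing: a slim cone 56 mm across at the foot (64 mm over the elbow bumps), 134 mm high. Loose: not to be handled. Origin: centre of its underside; z up.
- model_foot: white plaster model of a child's foot and ankle standing on its sole: 140 mm long (toes to its +x), 56 mm wide, with the lower leg up to 113 mm and a steel pipe out of its top to 145 mm. Loose: not to be handled. Origin: centre of its underside; z up.
Not all that is in view belongs to the job. What is shaped like the ankle_bar but green is not meant. What is shaped like the wrist_ring but orange is not meant.

How it is judged:
By the outcome, as a careful person would: the job done as asked, in the order asked, and still so for the second after the job is handed in, with the robot touching nothing.
It also fails if it takes over 112 s, if anything falls off the work surface, if the arm or the gripper's body presses on something with over 40 N, if the wrist force passes 120 N, or if a joint passes its speed limit or range.

ROBOT

A 6-joint arm with a two-finger parallel gripper is mounted at the origin on the work surface. World frame = base frame: x ahead of the robot, y to its left, z up, the work surface at z = 0. Lengths are in m, angles in rad, forces in N, time in s.
With the tool pointing down it reaches from about 0.2 to 0.875 m from the base axis. Payload 3.4 kg.
Tool frame: the origin (TCP) lies midway between the tips of the shut fingers; the grasp point (between the pads) lies 19 mm behind it; z points along the fingers, y is the line along which they close (so a half turn about z gives the same grasp; the last joint's range is limited). The gripper opens to 94 mm and grips with 3 to 60 N. Pads are 16 mm wide; open, the fingers measure 119 mm over their backs; the gripper's body (75 mm by 177 mm) begins 78 mm behind the grasp point.
Start: joints at [-1.465, 0.276, 1.505, -0, 1.361, -0.121], TCP at [0.129, -0.56, 0.205] pointing down, gripper open.
Joint ranges: [-2.89, 2.89], [-0.75, 2.08], [0.22, 2.7], [-1.18, 4.32], [0.11, 2.71], [-2.7, 2.7]. Speed limits (rad/s): [2.57, 2.57, 3.14, 3.14, 3.14, 3.14].

INTERFACE

Orientations are given as a unit quaternion [w, x, y, z].
In Python, from plant import robot gives the robot as it stands.
- The arm moves only by the tool servo_tool, never from a script. Its argument "motion" is a list of rows, each a list of 7 numbers: the shift along the tool's x, y, z in units of 25 mm (1.0 is 25 mm), then the turn, a rotation vector about the tool's x, y, z in units of 5 degrees (1.0 is 5 degrees), then the finger opening in mm, from 0 to 94. A call has 1 to 20 rows; each row is the pose to reach, as a shift and turn from the pose commanded when the call began, along the tool's axes at that moment; what a row does not reach only later rows make up. A row lasts 1/12 s, in which the tool goes at most 41.7 mm and 7.16 degrees, less where a joint would pass 70% of its speed; a pose out of reach is approached as far as the arm can. A call with a gripper value outside its range is refused whole. The fingers move at their own pace and stop on an object; "squeeze" is the grip in N (left out, the last holds). Time passes only in rows, so rows that repeat a pose let the fingers close. It gives the time, the measured TCP pose, the force, the opening and the grip force at its end, in the units of the state.
- robot.sense(): the state, without advancing time (a new reading comes with each control period).
- robot.grab_frame(name): name is "scene" or "top" or "wrist"; returns a dict with "image" (480x640x3 uint8, red, green, blue), "fx", "fy", "cx", "cy" (pixels), "xyz" and "orientation" of the camera in the world. Camera axes: x right, y up, looking along -z (the intrinsics and any distortion apply to the point x, -y, -z); pixel columns grow to the right and rows downward; lengths in m; the calibration is good to about 2 mm. A picture is of the moment at which its call begins. There is no depth.
- robot.finish_job(): hands the job in; it is judged then, once.
The state is a dict: "t": time; "joints": joint angles; "qd": joint speeds; "tau": joint torques, N m; "position": TCP position; "eef_rot": TCP orientation; "contact_force": force on the tool from outside, world axes, zero at the start; "ft_torque": the same for the moment, N m; "opening": opening from 0.0 (shut) to 1.0 (fully open); "gripper_force": force on a finger pad.
Only numpy, scipy, OpenCV 4.12 (cv2) and the standard library are available. Lean on these libraries where they do the work, as an engineer would, in place of code of your own. Each camera call takes 0.05 s, during which the arm holds its last target. There are 200 camera calls.

## Working session

There is one attempt and no reset: what is moved stays moved. The work goes in short steps, Python scripts to look and compute and a tool call to move; the robot and the scene stay as the last step left them, time stands still between calls to the robot, and variables do not carry over. Pictures are saved under pics/ and viewed, at most 14 in all, crops included, and the job is handed in when it is done.

Besides the shell and the picture viewer there is one more tool, called after "Call:" by a JSON object that holds its "method" and its "body". servo_tool: Moves the arm, as the interface text tells. Its arguments: {"type":"object","properties":{"motion":{"type":"array","items":{"type":"array","items":{"type":"number"}}},"squeeze":{"type":"number"}},"required":["motion"]}

```bash
mkdir -p pics; ls; cat > h.py <<'E'
import numpy as np, cv2, pickle
from scipy.spatial.transform import Rotation as R
def rot(q): return R.from_quat([q[1],q[2],q[3],q[0]])
def ray(f,u,v):
    d=np.array([(u-f["cx"])/f["fx"],-(v-f["cy"])/f["fy"],-1.0])
    return np.array(f["xyz"]),rot(f["orientation"]).apply(d)
def onplane(f,u,v,z):
    o,d=ray(f,u,v); return o+d*(z-o[2])/d[2]
def proj(f,p):
    c=rot(f["orientation"]).inv().apply(np.array(p)-np.array(f["xyz"]))
    return np.array([f["cx"]-f["fx"]*c[0]/c[2], f["cy"]+f["fy"]*c[1]/c[2]])
def tri(f1,p1,f2,p2):
    o1,d1=ray(f1,*p1);o2,d2=ray(f2,*p2)
    s=np.linalg.lstsq(np.array([d1,-d2]).T,o2-o1,rcond=None)[0]
    a=o1+s[0]*d1;b=o2+s[1]*d2
    return (a+b)/2,np.linalg.norm(a-b)
def save(f,n): cv2.imwrite(f"pics/{n}.png",f["image"][...,::-1]); pickle.dump(f,open(f"{n}.pkl","wb"))
def load(n): return pickle.load(open(f"{n}.pkl","rb"))
E
python3 - <<'E'
from h import *
from plant import robot
for n in("scene","top"):
    f=robot.grab_frame(n); save(f,n+"0"); print({k:v for k,v in f.items() if k!="image"})
print(robot.sense())
E
```

```text
pics
{'fx': 439.28903356461046, 'fy': 439.28903356461046, 'cx': 315.92581919987185, 'cy': 228.29611140861053, 'xyz': array([ 1.1393437 , -0.20672491,  0.98553002]), 'orientation': array([0.7528846 , 0.2226774 , 0.1666316 , 0.59650101])}
{'fx': 608.2378888871194, 'fy': 608.2378888871194, 'cx': 325.228858295099, 'cy': 239.8869137828571, 'xyz': array([ 0.44412333, -0.06372421,  1.39173198]), 'orientation': array([ 0.71550217,  0.02345382, -0.02545529, -0.69775253])}
{'t': 0.1, 'joints': array([-1.46500680e+00,  2.76535826e-01,  1.50599345e+00,  1.71686997e-05,
        1.36069511e+00, -1.21000459e-01]), 'qd': array([ 1.65316874e-03, -1.61971058e-03, -8.72303646e-04, -6.03290101e-05,
       -1.26781954e-03,  1.42367239e-03]), 'tau': array([ 1.58834402e-03, -4.05455232e+01, -2.37780583e+01,  7.02493242e-02,
        2.99186481e-02, -4.30335353e-05]), 'position': array([ 0.12923672, -0.5597725 ,  0.20469413]), 'eef_rot': array([-8.15780977e-04,  9.93577547e-01,  1.13150310e-01,  1.45988734e-05]), 'contact_force': array([ 0.24604314,  0.18333654, -0.42310766]), 'ft_torque': array([ 0.02240324, -0.02386805,  0.01328871]), 'gripper_force': 0.0, 'opening': 0.9993470887995688}
```

View pics/top0.png

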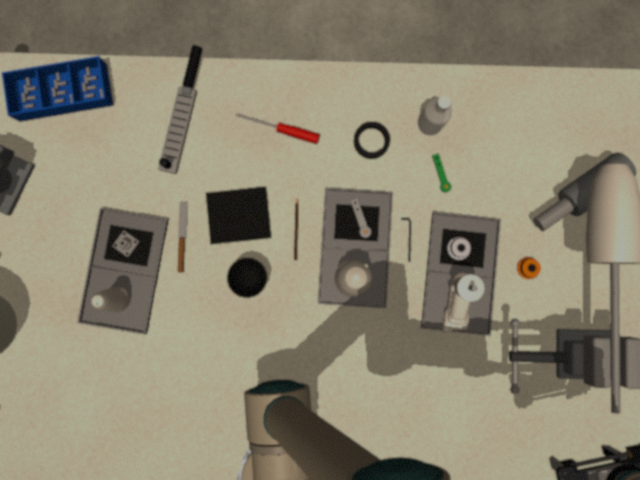

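View pics/scene0.png

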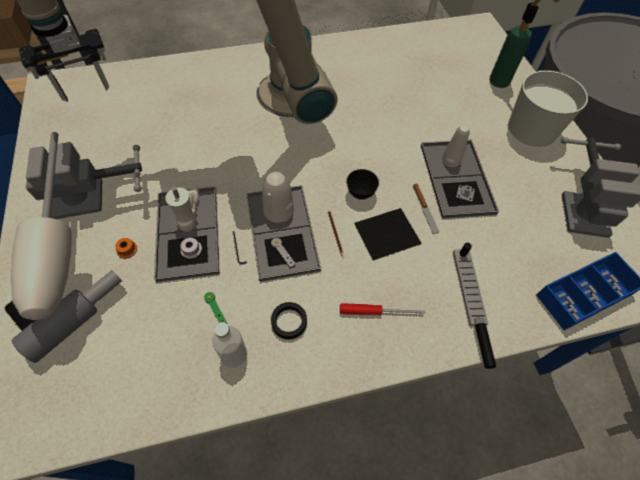

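Top view: the left tray (128,245) holds the slim forearm cone with the pyramid plate. The middle tray (357,222) holds the thick stump with the steel bar. The right tray (460,247) holds the foot with the pipe and the ring. Empty mat is at (239,215), bowl at (247,277). 

Candidates for the bar are steel (358,218) and green (442,172). Candidates for the ring are metallic (459,247), orange (529,268) and a big black ring (372,140). The steel and aluminium ones on the pads fit the description, so I'll confirm those in a crop.

```bash
cat > meas.py <<'E'
from h import *
def blobs(f,mask,amin,amax):
    cs,_=cv2.findContours(mask.astype(np.uint8),cv2.RETR_EXTERNAL,cv2.CHAIN_APPROX_NONE)
    return [c for c in cs if amin<cv2.contourArea(c)<amax]
def pads(f,amin=600,amax=6000):
    m=(f["image"].max(2)<50).astype(np.uint8)
    return [cv2.convexHull(c) for c in blobs(f,m,amin,amax)]
E
python3 - <<'E'
from meas import *
from plant import robot
t=load("top0");s=load("scene0")
w=robot.grab_frame("wrist");save(w,"w0")
st=robot.sense(); T=rot(st["eef_rot"])
print("cam in tool",T.inv().apply(w["xyz"]-st["position"]),(T.inv()*rot(w["orientation"])).as_euler("xyz",degrees=True),w["fx"],w["cx"],w["cy"])
for n,f in(("top",t),("scene",s)):
    for c in pads(f):
        r=cv2.minAreaRect(c); p=[onplane(f,*q,.006) for q in cv2.boxPoints(r)]
        e=[np.linalg.norm(p[i]-p[i-1]) for i in(0,1)]
        M=cv2.moments(c); g=(M["m10"]/M["m00"],M["m01"]/M["m00"])
        if min(e)>.05 and max(e)<.16: print(n,np.round(g,1),np.round(e,3),"ctr",np.round(np.mean(p,0)[:2],4),np.round(onplane(f,*g,.006)[:2],4))
a=cv2.resize(t["image"][180:340,70:330],None,fx=1.5,fy=1.5)
A=np.vstack([cv2.resize(t["image"][180:340,300:550],(800,512//1),interpolation=cv2.INTER_CUBIC)])
B=cv2.resize(t["image"][195:285,80:170],(255,256),interpolation=cv2.INTER_CUBIC)
A=A[:, :]; cv2.imwrite("pics/crop1.png",A[...,::-1])
E
```

```text
cam in tool [ 0.06772351 -0.0002466  -0.17912831] [1.66695950e+02 6.50945664e-03 9.00426218e+01] 432.1480935253694 320.36519538188196 235.05989141408145
top [246.8 277. ] [0.084 0.086] ctr [0.4513 0.1092] [0.4511 0.1096]
top [462.5 248. ] [0.097 0.079] ctr [ 0.5289 -0.3803] [ 0.5294 -0.3802]
top [128.3 245.2] [0.098 0.077] ctr [0.5167 0.382 ] [0.5168 0.382 ]
top [346.6 223.6] [0.065 0.076] ctr [ 0.5831 -0.1215] [ 0.5788 -0.1143]
top [238. 215.] [0.114 0.135] ctr [0.5925 0.1346] [0.5923 0.1345]
top [371.3 139.8] [0.08  0.076] ctr [ 0.7742 -0.1676] [ 0.7747 -0.1671]
scene [288.6 320.6] [0.085 0.081] ctr [ 0.7726 -0.1685] [ 0.7735 -0.1696]
scene [386.9 233.6] [0.118 0.159] ctr [0.5951 0.1325] [0.5984 0.1294]
scene [462.3 193.3] [0.08  0.116] ctr [0.5192 0.3782] [0.5197 0.3773]
scene [361.9 183.6] [0.1   0.087] ctr [0.425 0.113] [0.4246 0.1129]
scene [315.  105.5] [0.125 0.15 ] ctr [0.0853 0.0587] [0.0875 0.0571]
```

View pics/crop1.png

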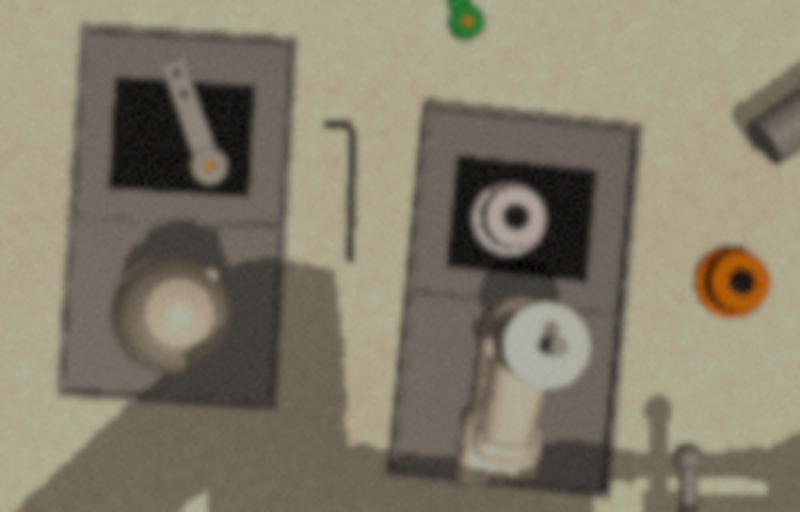

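The crop confirms it: steel bar at crop (195,120) on the below-knee tray, aluminium ring at (510,218) on the foot tray. The green bar and the orange ring lie off the trays. Next I sweep the wrist camera over the trays.

```bash
cat >> h.py <<'E'
def state():
    from plant import robot
    return robot.sense()
def yaw(st): 
    v=rot(st["eef_rot"]).apply([1,0,0]); return np.degrees(np.arctan2(v[1],v[0]))
def go(st,p,yawdeg):
    "rows: target pos, tool pointing down with tool-x heading yawdeg"
    T=rot(st["eef_rot"]); G=R.from_euler("z",yawdeg,degrees=True)*R.from_euler("x",180,degrees=True)
    return np.round(np.r_[T.inv().apply(np.array(p)-st["position"])/.025,(T.inv()*G).as_rotvec(degrees=True)/5],2).tolist()
E
python3 - <<'E'
from h import *
st=state(); print(yaw(st)); x,y,z=st["position"]
print(go(st,[x,y,.26],0)); print(go(st,[.5,-.40,.26],0)); print(go(st,[.5,-.25,.26],0)) 
E
```

```text
12.993922072730566
[0.0, -0.0, -2.21, -0.02, -0.0, 2.6]
[15.89, -2.9, -2.2, -0.02, -0.0, 2.6]
[17.24, -8.74, -2.19, -0.02, -0.0, 2.6]
```

Call:
{"method": "servo_tool", "body": {"motion": [[0, 0, -2.2, 0, 0, 0, 94], [0, 0, -2.2, 0, 0, 0, 94], [15.9, -2.9, -2.2, 0, 0, 2.6, 94], [15.9, -2.9, -2.2, 0, 0, 2.6, 94], [15.9, -2.9, -2.2, 0, 0, 2.6, 94], [15.9, -2.9, -2.2, 0, 0, 2.6, 94], [15.9, -2.9, -2.2, 0, 0, 2.6, 94], [15.9, -2.9, -2.2, 0, 0, 2.6, 94], [15.9, -2.9, -2.2, 0, 0, 2.6, 94], [15.9, -2.9, -2.2, 0, 0, 2.6, 94], [15.9, -2.9, -2.2, 0, 0, 2.6, 94], [15.9, -2.9, -2.2, 0, 0, 2.6, 94], [15.9, -2.9, -2.2, 0, 0, 2.6, 94], [15.9, -2.9, -2.2, 0, 0, 2.6, 94], [15.9, -2.9, -2.2, 0, 0, 2.6, 94], [15.9, -2.9, -2.2, 0, 0, 2.6, 94]]}}

```text
t: 1.48
position: [0.4991, -0.4009, 0.2604]
eef_rot: [0.0, 1.0, -0.001, -0.0]
contact_force: [0.1, -0.2, -0.1]
opening: 0.998
gripper_force: 0.0
```

```bash
python3 - <<'E'
from h import *
from plant import robot
save(robot.grab_frame("wrist"),"w1"); st=state(); print(st["t"],st["position"],yaw(st),st["joints"]); print(go(st,[.5,-.25,.26],0))
E
```

```text
1.5333 [ 0.49894841 -0.40101788  0.26052851] -0.10603729578600152 [-7.85285297e-01  3.53608604e-01  1.25595766e+00 -5.75529372e-04
  1.53232941e+00  7.87383890e-01]
[0.03, -6.04, 0.02, 0.0, 0.01, -0.02]
```

View pics/w1.png

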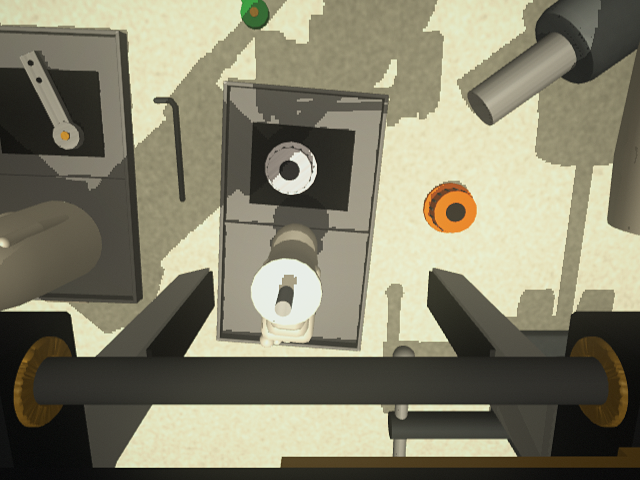

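The wrist view shows the ring at (290,168) on its pad (250–355, 122–212). The bar is at upper left, with its head at (67,135).

Call:
{"method": "servo_tool", "body": {"motion": [[0, -6, 0, 0, 0, 0, 94], [0, -6, 0, 0, 0, 0, 94], [0, -6, 0, 0, 0, 0, 94], [0, -6, 0, 0, 0, 0, 94], [0, -6, 0, 0, 0, 0, 94], [0, -6, 0, 0, 0, 0, 94], [0, -6, 0, 0, 0, 0, 94]]}}

```text
t: 2.12
position: [0.4999, -0.2516, 0.2609]
eef_rot: [0.001, 1.0, -0.001, 0.0]
contact_force: [0.0, 0.3, -1.1]
opening: 1.0
gripper_force: 0.0
```

```bash
python3 - <<'E'
from h import *
from plant import robot
save(robot.grab_frame("wrist"),"w2"); st=state(); print(st["t"],st["position"])
E
```

```text
2.1667 [ 0.50000114 -0.25192615  0.26064463]
```

Call:
{"method": "servo_tool", "body": {"motion": [[0, -6, 0, 0, 0, 0, 94], [0, -6, 0, 0, 0, 0, 94], [0, -6, 0, 0, 0, 0, 94], [0, -6, 0, 0, 0, 0, 94], [0, -6, 0, 0, 0, 0, 94], [0, -6, 0, 0, 0, 0, 94], [0, -6, 0, 0, 0, 0, 94]]}}

```text
t: 2.75
position: [0.5008, -0.1021, 0.2603]
eef_rot: [0.001, 1.0, -0.001, 0.0]
contact_force: [-1.0, -0.4, -0.1]
opening: 1.002
gripper_force: 0.0
```

```bash
python3 - <<'E'
from h import *
from plant import robot
save(robot.grab_frame("wrist"),"w3"); st=state(); print(st["t"],st["position"])
E
```

```text
2.8 [ 0.50069564 -0.10226584  0.26026604]
```

Call:
{"method": "servo_tool", "body": {"motion": [[0, -10, 0, 0, 0, 0, 94], [0, -10, 0, 0, 0, 0, 94], [0, -10, 0, 0, 0, 0, 94], [0, -10, 0, 0, 0, 0, 94], [0, -10, 0, 0, 0, 0, 94], [0, -10, 0, 0, 0, 0, 94], [0, -10, 0, 0, 0, 0, 94], [0, -10, 0, 0, 0, 0, 94], [0, -10, 0, 0, 0, 0, 94], [0, -10, 0, 0, 0, 0, 94]]}}

```text
t: 3.63
position: [0.5009, 0.1477, 0.2602]
eef_rot: [0.001, 1.0, -0.001, -0.0]
contact_force: [-0.4, -0.2, -0.6]
opening: 0.999
gripper_force: 0.0
```

```bash
python3 - <<'E'
from h import *
from plant import robot
save(robot.grab_frame("wrist"),"w4"); st=state(); print(st["t"],st["position"])
E
```

```text
3.6833 [0.50087247 0.14768143 0.26030176]
```

Call:
{"method": "servo_tool", "body": {"motion": [[0, -8, 0, 0, 0, 0, 94], [0, -8, 0, 0, 0, 0, 94], [0, -8, 0, 0, 0, 0, 94], [0, -8, 0, 0, 0, 0, 94], [0, -8, 0, 0, 0, 0, 94], [0, -8, 0, 0, 0, 0, 94], [0, -8, 0, 0, 0, 0, 94], [0, -8, 0, 0, 0, 0, 94], [0, -8, 0, 0, 0, 0, 94]]}}

```text
t: 4.43
position: [0.5009, 0.3476, 0.2605]
eef_rot: [0.0, 1.0, -0.001, 0.0]
contact_force: [0.1, -0.2, -0.5]
opening: 1.002
gripper_force: 0.0
```

```bash
python3 - <<'E'
from h import *
from plant import robot
save(robot.grab_frame("wrist"),"w5"); st=state(); print(st["t"],st["position"],yaw(st))
from meas import *
A=np.hstack([load(k)["image"] for k in("w2","w3")]);B=np.hstack([load(k)["image"] for k in("w4","w5")])
cv2.imwrite("pics/m1.png",cv2.resize(np.vstack([A,B]),(800,600))[...,::-1])
E
```

```text
4.4833 [0.5008659  0.34769482 0.26065357] -0.15385030461059493
```

View pics/m1.png

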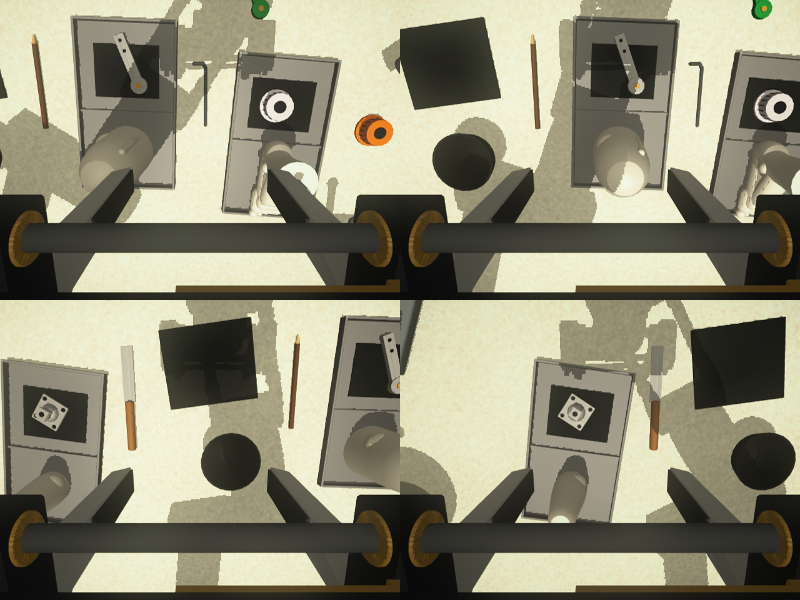

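Bar: (130,62) in w2 and (628,62) in w3. Ring: (277,106) in w2. Plate: (48,412) in w4 and (575,412) in w5. I'll enlarge these pairs and measure the pads.

```bash
cat >> meas.py <<'E'
def corners(f,g,thr=60,r=110):
    "4 corners of the dark quad nearest pixel g, sorted by angle"
    m=(f["image"].max(2)<thr).astype(np.uint8); m=cv2.morphologyEx(m,cv2.MORPH_OPEN,np.ones((5,5)))
    best=min((c for c in blobs(f,m,1500,40000)),key=lambda c:abs(cv2.pointPolygonTest(cv2.convexHull(c),g,True)) if cv2.pointPolygonTest(cv2.convexHull(c),g,True)<0 else 0)
    q=cv2.approxPolyN(cv2.convexHull(best),4,ensure_convex=True).reshape(-1,2).astype(float)
    c=q.mean(0); return q[np.argsort(np.arctan2(*(q-c).T[::-1]))]
E
python3 - <<'E'
from meas import *
prs={"foot":(("w1",(290,168)),("w2",(443,170))),"bk":(("w2",(208,105)),("w3",(365,105))),"mat":(("w3",(90,105)),("w4",(330,100))),"fa":(("w4",(77,179)),("w5",(280,179)))}
for k,((a,ga),(b,gb)) in prs.items():
    fa,fb=load(a),load(b); qa,qb=corners(fa,ga),corners(fb,gb)
    P=[tri(fa,x,fb,y) for x,y in zip(qa,qb)]
    X=np.array([p[0] for p in P]); 
    print(k,qa.astype(int).tolist(),qb.astype(int).tolist()); print(np.round(X,4).tolist(),"gap",np.round([p[1] for p in P],4)," edges",np.round([np.linalg.norm(X[i]-X[i-1]) for i in range(4)],3),"ctr",np.round(X.mean(0),4))
    for f,q in((fa,qa),(fb,qb)):
        Y=np.array([onplane(f,*u,.006) for u in q]); d=Y[1]-Y[0];print("  plane ctr",np.round(Y.mean(0),4),"edges",np.round([np.linalg.norm(Y[i]-Y[i-1]) for i in range(4)],3),"yaw",[round(np.degrees(np.arctan2(*(Y[j]-Y[i])[[1,0]]))%90,1) for i,j in((0,1),(1,2),(2,3),(3,0))])
rows=[]
def cr(n,g):
    x,y=g; im=load(n)["image"]; return cv2.resize(im[y-50:y+50,x-50:x+50],(266,266),interpolation=cv2.INTER_CUBIC)
A=np.hstack([cr("w1",(290,168)),cr("w2",(208,100)),cr("w4",(77,179))])
B=np.hstack([cr("w2",(443,170)),cr("w3",(365,100)),cr("w5",(280,179))])
cv2.imwrite("pics/m2.png",np.vstack([A,B])[...,::-1])
E
```

```text
foot [[252, 121], [355, 131], [346, 211], [249, 202]] [[405, 123], [507, 132], [492, 213], [396, 202]]
[[0.5774, -0.3342, 0.0056], [0.5682, -0.4344, 0.0057], [0.4885, -0.4264, 0.0066], [0.499, -0.3282, 0.0064]] gap [0.0009 0.     0.0013 0.0008]  edges [0.079 0.101 0.08  0.099] ctr [ 0.5333 -0.3808  0.0061]
  plane ctr [ 0.5334 -0.3808  0.006 ] edges [0.08  0.101 0.08  0.099] yaw [np.float64(84.5), np.float64(84.3), np.float64(84.5), np.float64(85.6)]
  plane ctr [ 0.533  -0.3808  0.006 ] edges [0.078 0.101 0.081 0.099] yaw [np.float64(85.0), np.float64(84.7), np.float64(83.3), np.float64(85.7)]
bk [[149, 69], [254, 72], [254, 158], [153, 153]] [[306, 69], [413, 73], [404, 157], [305, 155]]
[[0.6275, -0.0886, 0.0028], [0.6233, -0.1894, 0.009], [0.5442, -0.1854, 0.0026], [0.548, -0.0869, 0.0074]] gap [0.0003 0.0006 0.0014 0.0015]  edges [0.08  0.101 0.08  0.099] ctr [ 0.5858 -0.1376  0.0054]
  plane ctr [ 0.5858 -0.1378  0.006 ] edges [0.078 0.099 0.08  0.1  ] yaw [np.float64(88.3), np.float64(87.9), np.float64(87.1), np.float64(87.6)]
  plane ctr [ 0.5857 -0.1376  0.006 ] edges [0.08 
[... 558 characters left out ...]
38 0.006 ] edges [0.117 0.139 0.119 0.139] yaw [np.float64(7.7), np.float64(7.5), np.float64(7.1), np.float64(7.5)]
fa [[38, 136], [141, 151], [136, 228], [38, 215]] [[242, 136], [342, 150], [331, 228], [234, 214]]
[[0.5662, 0.4246, 0.0043], [0.5518, 0.3261, 0.0016], [0.4739, 0.337, 0.0064], [0.4881, 0.4361, 0.0052]] gap [0.0007 0.0003 0.0008 0.0003]  edges [0.079 0.1   0.079 0.1  ] ctr [0.52   0.381  0.0044]
  plane ctr [0.5202 0.3802 0.006 ] edges [0.079 0.1   0.079 0.099] yaw [np.float64(81.5), np.float64(80.6), np.float64(81.9), np.float64(81.2)]
  plane ctr [0.52   0.3809 0.006 ] edges [0.078 0.099 0.079 0.1  ] yaw [np.float64(82.0), np.float64(82.3), np.float64(81.4), np.float64(81.4)]
```

View pics/m2.png

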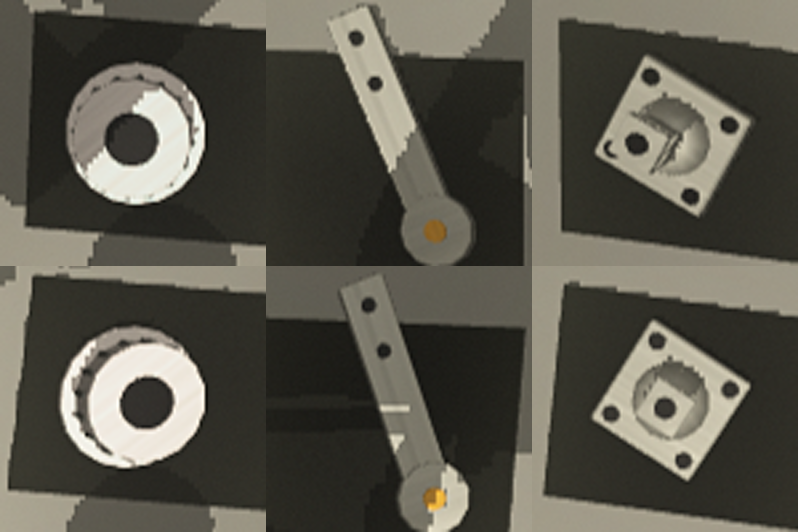

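```bash
python3 - <<'E'
from meas import *
F={k:load(k) for k in("w1","w2","w3","w4","w5")}
def T(n,a,pa,b,pb):
    p,g=tri(F[a],pa,F[b],pb); print(n,np.round(p,4),"gap",round(g,4)); return p
T("ring hole","w1",(289.2,170.3),"w2",(448.3,171.1))
h1=T("bar hole1","w2",(192.2,64.3),"w3",(353.3,64.3)); h2=T("hole2","w2",(199,81.2),"w3",(359.4,82)); hd=T("head","w2",(221.5,136.8),"w3",(378.5,137.6))
d=(h1-hd)[:2]; d/=np.linalg.norm(d); print("bar free dir yaw",np.degrees(np.arctan2(d[1],d[0])),"origin",hd[:2]+.034*d)
T("pyr top","w4",(66.1,183.1),"w5",(280,182.4))
a=[T("pl","w4",p,"w5",q) for p,q in(((71.4,157.6),(277,157.2)),((101.1,176),(304.4,175.2)),((86.4,203),(286.8,202.3)))]
print("plate ctr",(a[0]+a[2])/2,"yaw",[np.degrees(np.arctan2(*(a[i+1]-a[i])[[1,0]])) for i in(0,1)])
hs=np.array([onplane(F["w5"],*q,.012) for q in((277,157.2),(304.4,175.2),(286.8,202.3),(259.7,184.6))]);print("w5 ctr",hs.mean(0),[np.degrees(np.arctan2(*(hs[(i+1)%4]-hs[i])[[1,0]]))%90 for i in range(4)])
print("ring w1/w2 z.032",onplane(F["w1"],289.2,170.3,.032),onplane(F["w2"],448.3,171.1,.032))
print("pipe top",onplane(F["w1"],285,300,.145),"leg disc",onplane(F["w1"],286,292,.113), onplane(F["w1"],251,292,.113))
st=state(); print(go(st,[.570,-.128,.15],21))
E
```

```text
ring hole [ 0.5326 -0.3714  0.0329] gap 0.0001
bar hole1 [ 0.6301 -0.1328  0.0129] gap 0.0003
hole2 [ 0.6147 -0.1386  0.0147] gap 0.0004
head [ 0.5641 -0.1575  0.0176] gap 0.0003
bar free dir yaw 20.49024466228253 origin [ 0.59595449 -0.14555676]
pyr top [0.5237 0.3856 0.0348] gap 0.0001
pl [0.5458 0.3899 0.0127] gap 0.0003
pl [0.5281 0.3635 0.0122] gap 0.0001
pl [0.5012 0.3814 0.0121] gap 0.0
plate ctr [0.52354536 0.38565658 0.01243181] yaw [np.float64(-123.90159665679045), np.float64(146.2758171816436)]
w5 ctr [0.52347939 0.38567866 0.012     ] [np.float64(56.48404244785188), np.float64(56.33121971990437), np.float64(56.08620845033129), np.float64(56.234783854779735)]
ring w1/w2 z.032 [ 0.53247929 -0.37130904  0.032     ] [ 0.53255462 -0.37162268  0.032     ]
pipe top [ 0.44851949 -0.37458124  0.145     ] leg disc [ 0.44249385 -0.37271574  0.113     ] [ 0.44255658 -0.34465804  0.113     ]
[2.82, 19.02, 4.44, 0.01, -0.0, -4.23]
```

Measured heights agree with the text (pads about 6 mm, plate top 12, stub top 34–35, ring top 33). Positions:
- Bar origin (0.596, −0.146), yaw 20.5°
- Plate (0.5235, 0.3857), yaw 56.3°
- Ring (0.5325, −0.3714)

First the bar goes to the mat.

```bash
python3 - <<'E'
from h import *
st=state(); print(go(st,[.596,-.1456,.10],20.5))
E
```

```text
[3.86, 19.72, 6.44, 0.01, -0.0, -4.13]
```

Call:
{"method": "servo_tool", "body": {"motion": [[3.86, 19.72, 0, 0, 0, -4.13, 50], [3.86, 19.72, 0, 0, 0, -4.13, 50], [3.86, 19.72, 0, 0, 0, -4.13, 50], [3.86, 19.72, 0, 0, 0, -4.13, 50], [3.86, 19.72, 0, 0, 0, -4.13, 50], [3.86, 19.72, 0, 0, 0, -4.13, 50], [3.86, 19.72, 0, 0, 0, -4.13, 50], [3.86, 19.72, 0, 0, 0, -4.13, 50], [3.86, 19.72, 0, 0, 0, -4.13, 50], [3.86, 19.72, 0, 0, 0, -4.13, 50], [3.86, 19.72, 0, 0, 0, -4.13, 50], [3.86, 19.72, 3, 0, 0, -4.13, 50], [3.86, 19.72, 6.44, 0, 0, -4.13, 50], [3.86, 19.72, 6.44, 0, 0, -4.13, 50], [3.86, 19.72, 6.44, 0, 0, -4.13, 50], [3.86, 19.72, 6.44, 0, 0, -4.13, 50], [3.86, 19.72, 6.44, 0, 0, -4.13, 50], [3.86, 19.72, 6.44, 0, 0, -4.13, 50], [3.86, 19.72, 6.44, 0, 0, -4.13, 50], [3.86, 19.72, 6.44, 0, 0, -4.13, 50]]}}

```text
t: 6.15
position: [0.5987, -0.1435, 0.1027]
eef_rot: [0.001, 0.984, 0.179, 0.002]
contact_force: [0.0, -0.1, -0.9]
opening: 0.532
gripper_force: 0.0
```

```bash
python3 - <<'E'
from h import *
st=state(); print(st["position"],yaw(st),go(st,[.596,-.1456,.0085],20.5))
E
```

```text
[ 0.59868068 -0.14353545  0.10266575] 20.670902219882247 [-0.15, 0.03, 3.77, 0.04, -0.05, 0.03]
```

Call:
{"method": "servo_tool", "body": {"motion": [[0, 0, 1.5, 0, 0, 0, 50], [0, 0, 2.6, 0, 0, 0, 50], [0, 0, 2.6, 0, 0, 0, 50], [0, 0, 2.6, 0, 0, 0, 50]]}}

```text
t: 6.48
position: [0.5968, -0.1428, 0.035]
eef_rot: [-0.0, 0.984, 0.18, -0.0]
contact_force: [0.6, 0.3, 0.5]
opening: 0.532
gripper_force: 0.0
```

```bash
python3 - <<'E'
from h import *
st=state(); print(st["position"],yaw(st),go(st,[.596,-.1456,.0085],20.5),abs(st["qd"]).max())
E
```

```text
[ 0.59678507 -0.14278012  0.0350403 ] 20.68435819754699 [-0.07, 0.09, 1.06, -0.0, 0.0, 0.04] 0.044804906899526875
```

Call:
{"method": "servo_tool", "body": {"motion": [[-0.06, 0.09, 0.6, 0, 0, 0, 50], [-0.06, 0.09, 1.06, 0, 0, 0, 50], [-0.06, 0.09, 1.06, 0, 0, 0, 50], [-0.06, 0.09, 1.06, 0, 0, 0, 50], [-0.06, 0.09, 1.06, 0, 0, 0, 50]], "squeeze": 25}}

```text
t: 6.9
position: [0.5971, -0.1461, 0.0092]
eef_rot: [0.001, 0.984, 0.179, 0.001]
contact_force: [-1.0, -0.2, -0.1]
opening: 0.526
gripper_force: 0.0
```

```bash
python3 - <<'E'
from h import *
from plant import robot
save(robot.grab_frame("wrist"),"w6")
st=state(); print(st["position"],yaw(st),go(st,[.596,-.1456,.0085],20.5),st["contact_force"])
E
```

```text
[ 0.59709992 -0.14613772  0.00916104] 20.6503444290116 [-0.03, -0.04, 0.03, 0.02, -0.02, 0.03] [-0.47850381  0.63239462 -0.33398796]
```

View pics/w6.png

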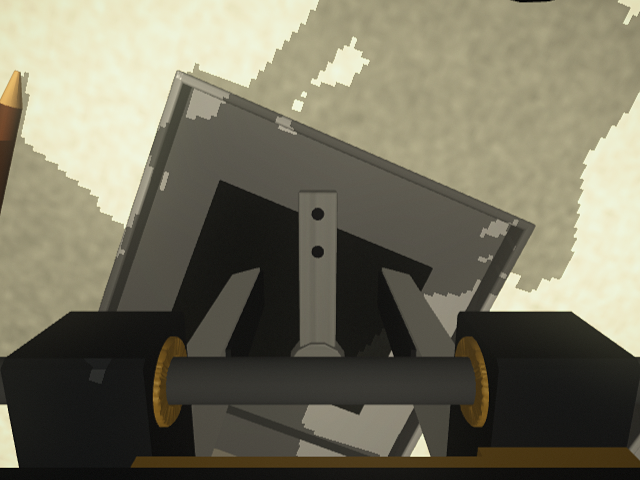

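The bar lies centred between the fingers, at x≈318 with the fingers at 255 and 390. Close and lift.

Call:
{"method": "servo_tool", "body": {"motion": [[0, 0, 0, 0, 0, 0, 8], [0, 0, 0, 0, 0, 0, 8], [0, 0, 0, 0, 0, 0, 8], [0, 0, 0, 0, 0, 0, 8], [0, 0, 0, 0, 0, 0, 8], [0, 0, 0, 0, 0, 0, 8], [0, 0, -1, 0, 0, 0, 8], [0, 0, -2.5, 0, 0, 0, 8], [0, 0, -4, 0, 0, 0, 8], [0, 0, -4, 0, 0, 0, 8], [0, 0, -4, 0, 0, 0, 8]], "squeeze": 25}}

```text
t: 7.87
position: [0.5979, -0.1466, 0.1105]
eef_rot: [0.001, 0.984, 0.179, 0.002]
contact_force: [-0.2, 0.5, -1.2]
opening: 0.167
gripper_force: 25.0
```

```bash
python3 - <<'E'
from h import *
st=state(); print(st["position"],yaw(st),go(st,[.594,.136,.11],20.5)); print(go(st,[.594,.136,.03],20.5))
E
```

```text
[ 0.59789323 -0.14655312  0.11049292] 20.64774725661754 [3.84, -10.63, -0.0, 0.04, -0.05, 0.03]
[3.83, -10.64, 3.2, 0.04, -0.05, 0.03]
```

Call:
{"method": "servo_tool", "body": {"motion": [[3.84, -10.63, 0, 0, 0, 0, 8], [3.84, -10.63, 0, 0, 0, 0, 8], [3.84, -10.63, 0, 0, 0, 0, 8], [3.84, -10.63, 0, 0, 0, 0, 8], [3.84, -10.63, 0, 0, 0, 0, 8], [3.84, -10.63, 0, 0, 0, 0, 8], [3.84, -10.63, 0, 0, 0, 0, 8], [3.84, -10.63, 1.5, 0, 0, 0, 8], [3.84, -10.63, 3, 0, 0, 0, 8], [3.84, -10.63, 3.2, 0, 0, 0, 8], [3.84, -10.63, 3.2, 0, 0, 0, 8], [3.84, -10.63, 3.2, 0, 0, 0, 8], [3.84, -10.63, 3.2, 0, 0, 0, 8]]}}

```text
t: 8.95
position: [0.5938, 0.1362, 0.0293]
eef_rot: [0.0, 0.984, 0.179, 0.001]
contact_force: [-0.3, 0.3, -1.3]
opening: 0.164
gripper_force: 25.0
```

```bash
python3 - <<'E'
from h import *
st=state(); print(st["position"],yaw(st),go(st,[.594,.136,.0095],20.5))
E
```

```text
[0.59383077 0.13621762 0.02933728] 20.59098750572402 [0.0, 0.01, 0.79, 0.01, -0.03, 0.02]
```

Call:
{"method": "servo_tool", "body": {"motion": [[0, 0, 0.4, 0, 0, 0, 8], [0, 0, 0.8, 0, 0, 0, 8], [0, 0, 0.8, 0, 0, 0, 8], [0, 0, 0.8, 0, 0, 0, 8], [0, 0, 0.8, 0, 0, 0, 40], [0, 0, 0.8, 0, 0, 0, 40], [0, 0, 0.8, 0, 0, 0, 40], [0, 0, 0.8, 0, 0, 0, 40], [0, 0, 0, 0, 0, 0, 40], [0, 0, -2, 0, 0, 0, 40], [0, 0, -4, 0, 0, 0, 40], [0, 0, -4, 0, 0, 0, 40]]}}

```text
t: 9.95
position: [0.5953, 0.137, 0.1336]
eef_rot: [0.0, 0.984, 0.179, 0.004]
contact_force: [0.0, 0.2, -0.5]
opening: 0.428
gripper_force: 0.0
```

```bash
python3 - <<'E'
from h import *
st=state(); print(st["position"],yaw(st),go(st,[.5235,.3857,.12],-33.7))
E
```

```text
[0.59527797 0.13704768 0.13359999] 20.65050388257272 [0.82, -10.32, 0.53, -0.02, -0.1, 10.87]
```

Call:
{"method": "servo_tool", "body": {"motion": [[0.82, -10.32, 0.5, 0, 0, 10.87, 40], [0.82, -10.32, 0.5, 0, 0, 10.87, 40], [0.82, -10.32, 0.5, 0, 0, 10.87, 40], [0.82, -10.32, 0.5, 0, 0, 10.87, 40], [0.82, -10.32, 0.5, 0, 0, 10.87, 40], [0.82, -10.32, 0.5, 0, 0, 10.87, 40], [0.82, -10.32, 0.5, 0, 0, 10.87, 40], [0.82, -10.32, 0.5, 0, 0, 10.87, 40], [0.82, -10.32, 0.5, 0, 0, 10.87, 40], [0.82, -10.32, 2, 0, 0, 10.87, 40], [0.82, -10.32, 2.8, 0, 0, 10.87, 40], [0.82, -10.32, 2.8, 0, 0, 10.87, 40], [0.82, -10.32, 2.8, 0, 0, 10.87, 40], [0.82, -10.32, 2.8, 0, 0, 10.87, 40], [0.82, -10.32, 2.8, 0, 0, 10.87, 40]]}}

```text
t: 11.2
position: [0.5221, 0.3856, 0.0599]
eef_rot: [-0.001, 0.957, -0.29, 0.001]
contact_force: [-0.1, -0.1, -0.0]
opening: 0.424
gripper_force: 0.0
```

```bash
python3 - <<'E'
from h import *
st=state(); print(st["position"],yaw(st),go(st,[.5235,.3857,.0225],-33.7))
E
```

```text
[0.52207555 0.38559782 0.05985922] -33.69824590112514 [0.04, -0.03, 1.49, -0.04, -0.02, 0.0]
```

Call:
{"method": "servo_tool", "body": {"motion": [[0.04, -0.03, 0.8, 0, 0, 0, 40], [0.04, -0.03, 1.49, 0, 0, 0, 40], [0.04, -0.03, 1.49, 0, 0, 0, 40], [0.04, -0.03, 1.49, 0, 0, 0, 40], [0.04, -0.03, 1.49, 0, 0, 0, 40]]}}

```text
t: 11.62
position: [0.5229, 0.3858, 0.0222]
eef_rot: [-0.001, 0.957, -0.29, 0.001]
contact_force: [-0.0, 0.7, 0.8]
opening: 0.424
gripper_force: 0.0
```

```bash
python3 - <<'E'
from h import *
from plant import robot
save(robot.grab_frame("wrist"),"w7")
st=state(); print(st["position"],yaw(st),go(st,[.5235,.3857,.0225],-33.7),st["contact_force"])
E
```

```text
[0.52299252 0.38595357 0.02240242] -33.69503717812464 [0.02, -0.0, -0.0, -0.03, -0.02, 0.0] [ 0.40876785 -0.21347885  0.83777134]
```

View pics/w7.png

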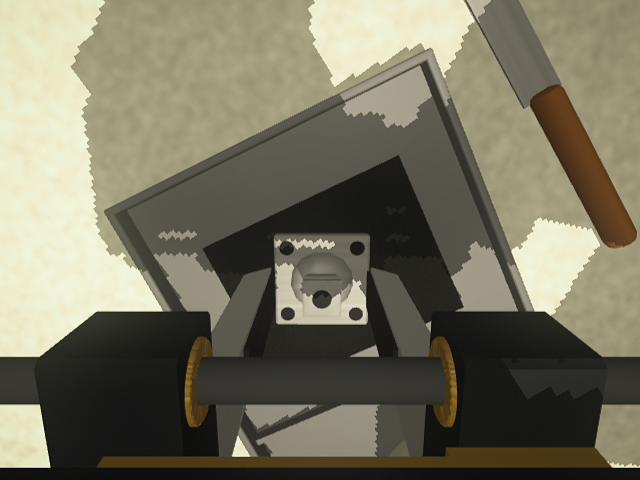

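The plate is square to the fingers and the stub (322,300) is midway between them. Grip and lift.

Call:
{"method": "servo_tool", "body": {"motion": [[0, 0, 0, 0, 0, 0, 8], [0, 0, 0, 0, 0, 0, 8], [0, 0, 0, 0, 0, 0, 8], [0, 0, 0, 0, 0, 0, 8], [0, 0, 0, 0, 0, 0, 8], [0, 0, -1, 0, 0, 0, 8], [0, 0, -2.5, 0, 0, 0, 8], [0, 0, -4, 0, 0, 0, 8], [0, 0, -4, 0, 0, 0, 8], [0, 0, -4, 0, 0, 0, 8]], "squeeze": 30}}

```text
t: 12.5
position: [0.5233, 0.3862, 0.1232]
eef_rot: [-0.002, 0.957, -0.29, 0.002]
contact_force: [-0.5, 0.4, -1.8]
opening: 0.166
gripper_force: 30.0
```

```bash
python3 - <<'E'
from h import *
st=state(); print(st["position"],yaw(st),go(st,[.586,-.1377,.14],-2.2)); print(go(st,[.586,-.1377,.045],-2.2))
E
```

```text
[0.52325147 0.38619401 0.12323487] -33.69771839355818 [13.72, 16.04, -0.71, -0.05, -0.04, -6.3]
[13.71, 16.06, 3.09, -0.05, -0.04, -6.3]
```

Call:
{"method": "servo_tool", "body": {"motion": [[13.7, 16, -0.7, 0, 0, -6.3, 8], [13.7, 16, -0.7, 0, 0, -6.3, 8], [13.7, 16, -0.7, 0, 0, -6.3, 8], [13.7, 16, -0.7, 0, 0, -6.3, 8], [13.7, 16, -0.7, 0, 0, -6.3, 8], [13.7, 16, -0.7, 0, 0, -6.3, 8], [13.7, 16, -0.7, 0, 0, -6.3, 8], [13.7, 16, -0.7, 0, 0, -6.3, 8], [13.7, 16, -0.7, 0, 0, -6.3, 8], [13.7, 16, -0.7, 0, 0, -6.3, 8], [13.7, 16, -0.7, 0, 0, -6.3, 8], [13.7, 16, -0.7, 0, 0, -6.3, 8], [13.7, 16, -0.7, 0, 0, -6.3, 8], [13.7, 16, 0.5, 0, 0, -6.3, 8], [13.7, 16, 2, 0, 0, -6.3, 8], [13.7, 16, 3, 0, 0, -6.3, 8], [13.7, 16, 3, 0, 0, -6.3, 8], [13.7, 16, 3, 0, 0, -6.3, 8], [13.7, 16, 3, 0, 0, -6.3, 8], [13.7, 16, 3, 0, 0, -6.3, 8]]}}

```text
t: 14.17
position: [0.5862, -0.1377, 0.0473]
eef_rot: [0.001, 1.0, -0.019, 0.001]
contact_force: [-0.1, -0.9, -1.0]
opening: 0.166
gripper_force: 30.0
```

```bash
python3 - <<'E'
from h import *
st=state(); print(st["position"],yaw(st),st["opening"],go(st,[.586,-.1377,.0228],-2.2))
E
```

```text
[ 0.58616567 -0.13772553  0.04727472] -2.180682847307794 0.16646975817524834 [-0.01, -0.0, 0.98, 0.01, -0.03, 0.0]
```

Call:
{"method": "servo_tool", "body": {"motion": [[0, 0, 0.5, 0, 0, 0, 8], [0, 0, 0.8, 0, 0, 0, 8], [0, 0, 0.98, 0, 0, 0, 8], [0, 0, 0.98, 0, 0, 0, 8], [0, 0, 0.98, 0, 0, 0, 8], [0, 0, 0.98, 0, 0, 0, 8], [0, 0, 0.98, 0, 0, 0, 40], [0, 0, 0.98, 0, 0, 0, 40], [0, 0, 0.98, 0, 0, 0, 40], [0, 0, 0.98, 0, 0, 0, 40], [0, 0, 0, 0, 0, 0, 40], [0, 0, -2, 0, 0, 0, 60], [0, 0, -4, 0, 0, 0, 60], [0, 0, -4, 0, 0, 0, 60], [0, 0, -4, 0, 0, 0, 60]]}}

```text
t: 15.42
position: [0.5882, -0.1387, 0.1514]
eef_rot: [0.002, 1.0, -0.019, 0.005]
contact_force: [1.0, -0.8, 0.8]
opening: 0.634
gripper_force: 0.0
```

```bash
python3 - <<'E'
from h import *
st=state(); print(st["position"],yaw(st),go(st,[.5325,-.3714,.06],-5)); print(go(st,[.5325,-.3714,.14],-5))
E
```

```text
[ 0.5881616  -0.13868023  0.15136512] -2.2027309153421926 [-1.91, 9.38, 3.67, 0.04, -0.12, 0.56]
[-1.87, 9.39, 0.47, 0.04, -0.12, 0.56]
```

Call:
{"method": "servo_tool", "body": {"motion": [[-1.9, 9.4, 0.4, 0, 0, 0.56, 60], [-1.9, 9.4, 0.4, 0, 0, 0.56, 60], [-1.9, 9.4, 0.4, 0, 0, 0.56, 60], [-1.9, 9.4, 0.4, 0, 0, 0.56, 60], [-1.9, 9.4, 0.4, 0, 0, 0.56, 60], [-1.9, 9.4, 0.4, 0, 0, 0.56, 60], [-1.9, 9.4, 0.4, 0, 0, 0.56, 60], [-1.9, 9.4, 2, 0, 0, 0.56, 60], [-1.9, 9.4, 3.6, 0, 0, 0.56, 60], [-1.9, 9.4, 3.6, 0, 0, 0.56, 60], [-1.9, 9.4, 3.6, 0, 0, 0.56, 60], [-1.9, 9.4, 3.6, 0, 0, 0.56, 60], [-1.9, 9.4, 3.6, 0, 0, 0.56, 60]]}}

```text
t: 16.5
position: [0.5299, -0.3712, 0.0581]
eef_rot: [0.001, 0.999, -0.043, 0.002]
contact_force: [0.1, -0.2, 0.3]
opening: 0.634
gripper_force: 0.0
```

```bash
python3 - <<'E'
from h import *
from plant import robot
save(robot.grab_frame("wrist"),"w8")
st=state(); print(st["position"],yaw(st),go(st,[.5325,-.3714,.0145],-5))
E
```

```text
[ 0.52992193 -0.37129454  0.05825248] -4.970401601995098 [0.1, -0.01, 1.75, 0.03, -0.04, 0.01]
```

View pics/w8.png

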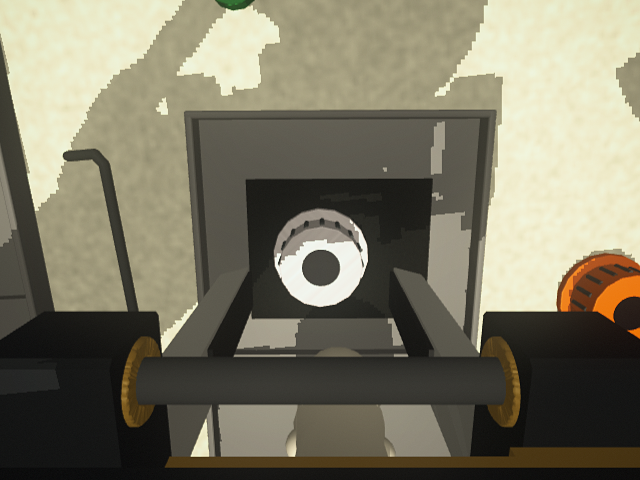

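The ring (322,265) is centred between the fingers, and the leg is well clear of the gripper body. Descend, grip and lift.

Call:
{"method": "servo_tool", "body": {"motion": [[0.1, 0, 0.8, 0, 0, 0, 60], [0.1, 0, 1.5, 0, 0, 0, 60], [0.1, 0, 1.72, 0, 0, 0, 60], [0.1, 0, 1.72, 0, 0, 0, 60], [0.1, 0, 1.72, 0, 0, 0, 60], [0.1, 0, 1.72, 0, 0, 0, 34], [0.1, 0, 1.72, 0, 0, 0, 34], [0.1, 0, 1.72, 0, 0, 0, 34], [0.1, 0, 1.72, 0, 0, 0, 34], [0.1, 0, 1.72, 0, 0, 0, 34]], "squeeze": 25}}

```text
t: 17.38
position: [0.5313, -0.3712, 0.0137]
eef_rot: [0.001, 0.999, -0.044, 0.001]
contact_force: [-0.0, -0.1, 3.6]
opening: 0.439
gripper_force: 25.0
```

```bash
python3 - <<'E'
from h import *
st=state(); print(st["position"],yaw(st),st["opening"]*94)
E
```

```text
[ 0.53127315 -0.3712411   0.01372975] -5.004753841738151 41.235318068815026
```

Call:
{"method": "servo_tool", "body": {"motion": [[0, 0, -1, 0, 0, 0, 34], [0, 0, -2.5, 0, 0, 0, 34], [0, 0, -4, 0, 0, 0, 34], [0, 0, -6, 0, 0, 0, 34], [0, 0, -6, 0, 0, 0, 34], [0, 0, -6, 0, 0, 0, 34]]}}

```text
t: 17.88
position: [0.5326, -0.3723, 0.1668]
eef_rot: [0.003, 0.999, -0.044, 0.003]
contact_force: [0.3, 0.1, -0.7]
opening: 0.443
gripper_force: 25.0
```

```bash
python3 - <<'E'
from h import *
st=state(); print(st["position"],yaw(st),st["opening"]*94); print(go(st,[.52,.3807,.17],-8.4),go(st,[.52,.3807,.06],-8.4))
E
```

```text
[ 0.53258738 -0.37225225  0.1668489 ] -5.002994187043913 41.60108342389411
[-3.13, -29.96, -0.29, 0.05, -0.08, 0.68] [-3.16, -29.98, 4.11, 0.05, -0.08, 0.68]
```

Call:
{"method": "servo_tool", "body": {"motion": [[-3.1, -30, -0.3, 0, 0, 0.68, 34], [-3.1, -30, -0.3, 0, 0, 0.68, 34], [-3.1, -30, -0.3, 0, 0, 0.68, 34], [-3.1, -30, -0.3, 0, 0, 0.68, 34], [-3.1, -30, -0.3, 0, 0, 0.68, 34], [-3.1, -30, -0.3, 0, 0, 0.68, 34], [-3.1, -30, -0.3, 0, 0, 0.68, 34], [-3.1, -30, -0.3, 0, 0, 0.68, 34], [-3.1, -30, -0.3, 0, 0, 0.68, 34], [-3.1, -30, -0.3, 0, 0, 0.68, 34], [-3.1, -30, -0.3, 0, 0, 0.68, 34], [-3.1, -30, -0.3, 0, 0, 0.68, 34], [-3.1, -30, -0.3, 0, 0, 0.68, 34], [-3.1, -30, -0.3, 0, 0, 0.68, 34], [-3.1, -30, -0.3, 0, 0, 0.68, 34], [-3.1, -30, -0.3, 0, 0, 0.68, 34], [-3.1, -30, -0.3, 0, 0, 0.68, 34], [-3.1, -30, -0.3, 0, 0, 0.68, 34], [-3.1, -30, -0.3, 0, 0, 0.68, 34], [-3.1, -30, -0.3, 0, 0, 0.68, 34]]}}

```text
t: 19.55
position: [0.5172, 0.385, 0.1669]
eef_rot: [0.001, 0.997, -0.071, -0.002]
contact_force: [0.8, -0.4, -0.2]
opening: 0.441
gripper_force: 25.0
```

```bash
python3 - <<'E'
from h import *
st=state(); print(st["position"],yaw(st),st["opening"]*94); print(go(st,[.519,.3807,.04],-8.4))
E
```

```text
[0.51715719 0.38496659 0.16685089] -8.18286581650486 41.49733009477379
[0.12, 0.14, 5.07, 0.03, 0.05, 0.04]
```

Call:
{"method": "servo_tool", "body": {"motion": [[0, 0, 1.5, 0, 0, 0, 34], [0, 0, 3, 0, 0, 0, 34], [0, 0, 4.8, 0, 0, 0, 34], [0, 0, 5, 0, 0, 0, 34], [0, 0, 5, 0, 0, 0, 34], [0, 0, 5, 0, 0, 0, 34]]}}

```text
t: 20.05
position: [0.5194, 0.3822, 0.0454]
eef_rot: [0.0, 0.997, -0.074, -0.0]
contact_force: [0.7, -0.0, 0.1]
opening: 0.443
gripper_force: 25.0
```

```bash
python3 - <<'E'
from h import *
st=state(); print(st["position"],yaw(st),go(st,[.519,.3807,.0142],-8.4))
E
```

```text
[0.51940435 0.38217931 0.04536533] -8.467469149416042 [-0.01, 0.06, 1.25, 0.01, 0.0, -0.01]
```

Call:
{"method": "servo_tool", "body": {"motion": [[0, 0.03, 0.5, 0, 0, 0, 34], [0, 0.03, 0.9, 0, 0, 0, 34], [0, 0.03, 1.05, 0, 0, 0, 34], [0, 0.03, 1.05, 0, 0, 0, 34], [0, 0.03, 1.05, 0, 0, 0, 34], [0, 0.03, 1.05, 0, 0, 0, 34]]}}

```text
t: 20.55
position: [0.5195, 0.3828, 0.0199]
eef_rot: [-0.0, 0.997, -0.073, 0.001]
contact_force: [-0.3, 0.1, 0.2]
opening: 0.439
gripper_force: 25.0
```

```bash
python3 - <<'E'
from h import *
st=state(); print(st["position"],yaw(st),st["contact_force"],go(st,[.519,.3807,.0142],-8.4))
E
```

```text
[0.5195292  0.38277274 0.01990793] -8.404441875403755 [-0.25699227  0.14710939  0.204062  ] [-0.01, 0.09, 0.23, -0.01, -0.02, -0.0]
```

Call:
{"method": "servo_tool", "body": {"motion": [[0, 0.08, 0.1, 0, 0, 0, 34], [0, 0.08, 0.23, 0, 0, 0, 34], [0, 0.08, 0.23, 0, 0, 0, 34], [0, 0.08, 0.23, 0, 0, 0, 34]]}}

```text
t: 20.88
position: [0.519, 0.3806, 0.0134]
eef_rot: [-0.0, 0.997, -0.073, 0.0]
contact_force: [1.3, -0.2, 1.5]
opening: 0.445
gripper_force: 25.0
```

```bash
python3 - <<'E'
from h import *
st=state(); print(st["position"],yaw(st),st["contact_force"],go(st,[.519,.3807,.0142],-8.4))
E
```

```text
[0.51898001 0.38058479 0.0134462 ] -8.404389025048754 [ 1.28252789 -0.18976661  1.48455475] [0.0, -0.0, -0.03, -0.0, -0.01, -0.0]
```

Call:
{"method": "servo_tool", "body": {"motion": [[0, 0, 0, 0, 0, 0, 60], [0, 0, 0, 0, 0, 0, 60], [0, 0, 0, 0, 0, 0, 60], [0, 0, 0, 0, 0, 0, 60], [0, 0, -1, 0, 0, 0, 60], [0, 0, -2.5, 0, 0, 0, 60], [0, 0, -4, 0, 0, 0, 60], [0, 0, -5.5, 0, 0, 0, 40], [0, 0, -6, 0, 0, 0, 40], [0, 0, -6, 0, 0, 0, 40], [0, 0, -6, 0, 0, 0, 40]]}}

```text
t: 21.8
position: [0.5186, 0.3805, 0.1635]
eef_rot: [-0.0, 0.997, -0.073, 0.0]
contact_force: [-0.4, 0.1, 0.2]
opening: 0.429
gripper_force: 0.0
```

```bash
python3 - <<'E'
from h import *
from plant import robot
save(robot.grab_frame("wrist"),"w9"); 
st=state(); print(st["position"],yaw(st)); print(go(st,[.50,.24,.24],0))
E
```

```text
[0.51770625 0.37998631 0.16186615] -8.403849349917628
[0.11, 5.65, -3.12, 0.02, 0.02, -1.68]
```

Call:
{"method": "servo_tool", "body": {"motion": [[0.1, 5.6, -3, 0, 0, -1.68, 40], [0.1, 5.6, -3, 0, 0, -1.68, 40], [0.1, 5.6, -3, 0, 0, -1.68, 40], [0.1, 5.6, -3, 0, 0, -1.68, 40], [0.1, 5.6, -3, 0, 0, -1.68, 40], [0.1, 5.6, -3, 0, 0, -1.68, 40], [0.1, 5.6, -3, 0, 0, -1.68, 40], [0.1, 5.6, -3, 0, 0, -1.68, 40]]}}

```text
t: 22.52
position: [0.4998, 0.2424, 0.236]
eef_rot: [0.0, 1.0, 0.0, -0.002]
contact_force: [-1.1, 0.3, 0.5]
opening: 0.421
gripper_force: 0.0
```

```bash
python3 - <<'E'
from h import *
from plant import robot
save(robot.grab_frame("wrist"),"w10"); 
st=state(); print(st["position"],yaw(st)); print(go(st,[.594,.136,.06],20.5))
E
```

```text
[0.49995443 0.24250263 0.2361898 ] 0.06704177300921019
[3.78, 4.26, 7.04, 0.0, 0.04, -4.09]
```

View pics/w10.png

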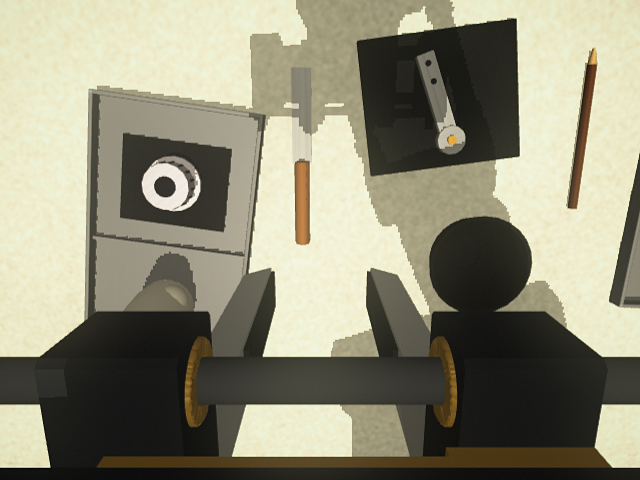

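The ring sits on the forearm pad (hole at 165,186). The bar lies on the mat, with its head at (452,140) and end hole at (428,63). I'll check both by casting rays.

```bash
python3 - <<'E'
from meas import *
f=load("w10"); h=onplane(f,452,140,.016); e=onplane(f,428,63,.014); d=(e-h)[:2]; d/=np.linalg.norm(d)
print("bar",h[:2]+.034*d,np.degrees(np.arctan2(d[1],d[0])),"ring",onplane(f,165,186,.032))
q=corners(f,(165,220)); print(np.mean([onplane(f,*u,.006) for u in q],0))
E
```

```text
bar [0.59221736 0.13607144] 20.87902059992037 ring [0.52091166 0.38051307 0.032     ]
[0.52010689 0.38075103 0.006     ]
```

Call:
{"method": "servo_tool", "body": {"motion": [[3.8, 4.2, 0, 0, 0, -4.1, 40], [3.8, 4.2, 0, 0, 0, -4.1, 40], [3.8, 4.2, 0, 0, 0, -4.1, 40], [3.8, 4.2, 2, 0, 0, -4.1, 40], [3.8, 4.2, 4, 0, 0, -4.1, 40], [3.8, 4.2, 5.5, 0, 0, -4.1, 40], [3.8, 4.2, 7, 0, 0, -4.1, 40], [3.8, 4.2, 7, 0, 0, -4.1, 40], [3.8, 4.2, 7, 0, 0, -4.1, 40], [3.8, 4.2, 7, 0, 0, -4.1, 40], [3.8, 4.2, 7, 0, 0, -4.1, 40]]}}

```text
t: 23.48
position: [0.5978, 0.1374, 0.0655]
eef_rot: [0.0, 0.984, 0.178, 0.002]
contact_force: [0.6, 0.0, 0.6]
opening: 0.424
gripper_force: 0.0
```

```bash
python3 - <<'E'
from h import *
st=state(); print(st["position"],yaw(st)); print(go(st,[.594,.136,.009],20.5))
E
```

```text
[0.59777108 0.13744192 0.06550022] 20.544653148088493
[-0.17, -0.0, 2.26, 0.01, -0.05, 0.01]
```

Call:
{"method": "servo_tool", "body": {"motion": [[-0.2, 0, 1, 0, 0, 0, 40], [-0.2, 0, 1.7, 0, 0, 0, 40], [-0.2, 0, 1.7, 0, 0, 0, 40], [-0.2, 0, 1.7, 0, 0, 0, 40], [-0.2, 0, 1.7, 0, 0, 0, 40]]}}

```text
t: 23.9
position: [0.593, 0.1353, 0.0232]
eef_rot: [0.0, 0.984, 0.178, 0.002]
contact_force: [0.7, 0.5, -1.4]
opening: 0.423
gripper_force: 0.0
```

```bash
python3 - <<'E'
from h import *
st=state(); print(st["position"],yaw(st)); print(go(st,[.5925,.136,.009],20.7))
E
```

```text
[0.59299524 0.13525669 0.02317794] 20.508584788452957
[-0.01, -0.04, 0.57, 0.01, -0.05, -0.04]
```

Call:
{"method": "servo_tool", "body": {"motion": [[0, -0.03, 0.3, 0, 0, 0, 40], [0, -0.03, 0.53, 0, 0, 0, 40], [0, -0.03, 0.53, 0, 0, 0, 40], [0, -0.03, 0.53, 0, 0, 0, 40], [0, -0.03, 0.53, 0, 0, 0, 40], [0, -0.03, 0.53, 0, 0, 0, 8], [0, -0.03, 0.53, 0, 0, 0, 8], [0, -0.03, 0.53, 0, 0, 0, 8], [0, -0.03, 0.53, 0, 0, 0, 8], [0, -0.03, 0.53, 0, 0, 0, 8], [0, -0.03, 0.53, 0, 0, 0, 8]], "squeeze": 25}}

```text
t: 24.82
position: [0.5907, 0.1355, 0.0075]
eef_rot: [0.0, 0.984, 0.178, 0.0]
contact_force: [0.4, -0.2, 0.0]
opening: 0.164
gripper_force: 25.0
```

```bash
python3 - <<'E'
from h import *
st=state(); print(st["position"],yaw(st),st["opening"]*94)
E
```

```text
[0.59073258 0.13551997 0.00749816] 20.494287199183038 15.395390175267059
```

Call:
{"method": "servo_tool", "body": {"motion": [[0, 0, -1, 0, 0, 0, 8], [0, 0, -2.5, 0, 0, 0, 8], [0, 0, -4, 0, 0, 0, 8], [0, 0, -6, 0, 0, 0, 8], [0, 0, -6, 0, 0, 0, 8], [0, 0, -6, 0, 0, 0, 8]]}}

```text
t: 25.32
position: [0.5931, 0.1359, 0.1614]
eef_rot: [0.0, 0.984, 0.178, 0.004]
contact_force: [0.4, -0.3, -0.0]
opening: 0.165
gripper_force: 25.0
```

```bash
python3 - <<'E'
from h import *
st=state(); print(st["position"],yaw(st),st["opening"]*94); print(go(st,[.6,-.22,.16],-30));print(go(st,[.535,-.381,.16],-30))
E
```

```text
[0.59312691 0.13586879 0.16138922] 20.49925383706577 15.511723310406182
[-4.73, 13.43, 0.05, -0.02, -0.1, 10.1]
[-9.42, 18.55, 0.02, -0.02, -0.1, 10.1]
```

Call:
{"method": "servo_tool", "body": {"motion": [[-9.4, 18.5, 0, 0, 0, 10.1, 8], [-9.4, 18.5, 0, 0, 0, 10.1, 8], [-9.4, 18.5, 0, 0, 0, 10.1, 8], [-9.4, 18.5, 0, 0, 0, 10.1, 8], [-9.4, 18.5, 0, 0, 0, 10.1, 8], [-9.4, 18.5, 0, 0, 0, 10.1, 8], [-9.4, 18.5, 0, 0, 0, 10.1, 8], [-9.4, 18.5, 0, 0, 0, 10.1, 8], [-9.4, 18.5, 0, 0, 0, 10.1, 8], [-9.4, 18.5, 0, 0, 0, 10.1, 8], [-9.4, 18.5, 0, 0, 0, 10.1, 8], [-9.4, 18.5, 0, 0, 0, 10.1, 8], [-9.4, 18.5, 0, 0, 0, 10.1, 8], [-9.4, 18.5, 0, 0, 0, 10.1, 8], [-9.4, 18.5, 0, 0, 0, 10.1, 8], [-9.4, 18.5, 1.5, 0, 0, 10.1, 8], [-9.4, 18.5, 3, 0, 0, 10.1, 8], [-9.4, 18.5, 3, 0, 0, 10.1, 8], [-9.4, 18.5, 3, 0, 0, 10.1, 8], [-9.4, 18.5, 3, 0, 0, 10.1, 8]]}}

```text
t: 26.98
position: [0.5335, -0.379, 0.0837]
eef_rot: [0.0, 0.966, -0.258, 0.001]
contact_force: [-0.1, 0.3, -0.9]
opening: 0.167
gripper_force: 25.0
```

```bash
python3 - <<'E'
from h import *
st=state(); print(st["position"],yaw(st),st["opening"]*94); print(go(st,[.532,-.380,.03],-30))
E
```

```text
[ 0.53353526 -0.37898536  0.08372017] -29.91584136012131 15.670564543965583
[-0.04, 0.07, 2.15, -0.0, -0.01, 0.02]
```

Call:
{"method": "servo_tool", "body": {"motion": [[0, 0.05, 1, 0, 0, 0, 8], [0, 0.05, 2.1, 0, 0, 0, 8], [0, 0.05, 2.1, 0, 0, 0, 8], [0, 0.05, 2.1, 0, 0, 0, 8], [0, 0.05, 2.1, 0, 0, 0, 8], [0, 0.05, 2.1, 0, 0, 0, 8]]}}

```text
t: 27.48
position: [0.5335, -0.3822, 0.0327]
eef_rot: [0.001, 0.966, -0.259, 0.002]
contact_force: [-0.1, -0.9, -0.5]
opening: 0.166
gripper_force: 25.0
```

```bash
python3 - <<'E'
from h import *
st=state(); print(st["position"],yaw(st),st["contact_force"]); print(go(st,[.532,-.380,.0083],-30))
E
```

```text
[ 0.53348255 -0.38217393  0.03271278] -29.992265306150344 [-0.06315274 -0.89994775 -0.50049801]
[-0.1, -0.05, 0.98, 0.01, -0.05, 0.0]
```

Call:
{"method": "servo_tool", "body": {"motion": [[-0.07, -0.03, 0.4, 0, 0, 0, 8], [-0.07, -0.03, 0.7, 0, 0, 0, 8], [-0.07, -0.03, 0.85, 0, 0, 0, 8], [-0.07, -0.03, 0.85, 0, 0, 0, 8], [-0.07, -0.03, 0.85, 0, 0, 0, 8], [-0.07, -0.03, 0.85, 0, 0, 0, 8]]}}

```text
t: 27.98
position: [0.5306, -0.3795, 0.0086]
eef_rot: [-0.0, 0.966, -0.259, -0.0]
contact_force: [-0.6, -0.6, -0.2]
opening: 0.164
gripper_force: 25.0
```

```bash
python3 - <<'E'
from h import *
st=state(); print(st["position"],yaw(st),st["contact_force"]); print(go(st,[.532,-.380,.0083],-30))
E
```

```text
[ 0.53063917 -0.37954006  0.00855326] -30.009643308037692 [-0.5690614  -0.62843551 -0.21769172]
[0.06, -0.01, 0.01, 0.0, 0.0, -0.0]
```

Down to within 1–2 mm. Release and retreat straight up.

Call:
{"method": "servo_tool", "body": {"motion": [[0.05, 0, 0.02, 0, 0, 0, 8], [0.05, 0, 0.02, 0, 0, 0, 8], [0.05, 0, 0.02, 0, 0, 0, 8], [0.05, 0, 0.02, 0, 0, 0, 40], [0.05, 0, 0.02, 0, 0, 0, 40], [0.05, 0, 0.02, 0, 0, 0, 40], [0.05, 0, 0.02, 0, 0, 0, 40], [0.05, 0, -1, 0, 0, 0, 40], [0.05, 0, -2.5, 0, 0, 0, 40], [0.05, 0, -4, 0, 0, 0, 40], [0.05, 0, -6, 0, 0, 0, 40], [0.05, 0, -8, 0, 0, 0, 40], [0.05, 0, -10, 0, 0, 0, 40], [0.05, 0, -10, 0, 0, 0, 40], [0.05, 0, -10, 0, 0, 0, 40]]}}

```text
t: 29.23
position: [0.5343, -0.3822, 0.2666]
eef_rot: [0.003, 0.966, -0.259, 0.006]
contact_force: [0.9, -0.6, 0.4]
opening: 0.424
gripper_force: 0.0
```

```bash
python3 - <<'E'
from h import *
st=state(); print(st["position"],yaw(st)); print(go(st,[.5,-.25,.26],0))
E
```

```text
[ 0.53425097 -0.38220564  0.26657726] -29.998311401871586
[-3.83, -3.9, 0.2, 0.07, -0.14, -6.0]
```

Call:
{"method": "servo_tool", "body": {"motion": [[-3.8, -3.9, 0, 0, 0, -6, 40], [-3.8, -3.9, 0, 0, 0, -6, 40], [-3.8, -3.9, 0, 0, 0, -6, 40], [-3.8, -3.9, 0, 0, 0, -6, 40], [-3.8, -3.9, 0, 0, 0, -6, 40], [-3.8, -3.9, 0, 0, 0, -6, 40], [-3.8, -3.9, 0, 0, 0, -6, 40], [-3.8, -3.9, 0, 0, 0, -6, 40], [-3.8, -3.9, 0, 0, 0, -6, 40]]}}

```text
t: 29.98
position: [0.4986, -0.2495, 0.2581]
eef_rot: [0.0, 1.0, -0.001, -0.0]
contact_force: [-0.8, -0.7, -0.1]
opening: 0.425
gripper_force: 0.0
```

```bash
python3 - <<'E'
from meas import *
from plant import robot
f=robot.grab_frame("wrist"); save(f,"w11"); im=f["image"][40:320,90:620]
cv2.imwrite("pics/c11.png",cv2.resize(im,(795,420),interpolation=cv2.INTER_CUBIC)[...,::-1])
for g in((443,170),(208,105)):
    q=corners(f,g); print(np.round(np.mean([onplane(f,*u,.006) for u in q],0),4))
E
```

```text
[ 0.536  -0.3512  0.006 ]
[ 0.5858 -0.1376  0.006 ]
```

View pics/c11.png

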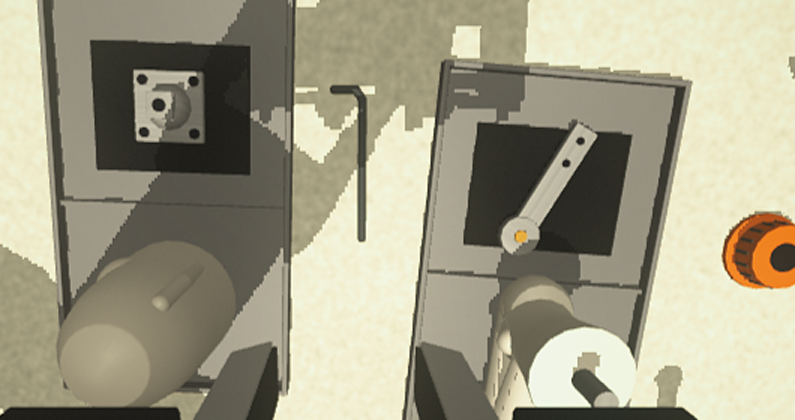

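The plate is on the below-knee pad and the bar on the foot pad, with the models standing. Last check of centres.

```bash
python3 - <<'E'
from meas import *
f=load("w11"); P=lambda x,y,z:onplane(f,x/1.5+90,y/1.5+40,z)
h=P(520,237,.0165);e=P(581,140,.0145);d=(e-h)[:2];d/=np.linalg.norm(d);print("bar",h[:2]+.034*d,np.degrees(np.arctan2(d[1],d[0])))
print("plate",np.mean([P(*u,.012) for u in((141,78),(194,81),(197,134),(144,132))],0))
print("foot pad",np.mean([P(*u,.006) for u in((479,122),(630,135),(611,256),(463,242))],0))
print("leg disc/pipe",P(582,368,.113))
E
```

```text
bar [ 0.53297821 -0.38017921] -30.041341288133292
plate [ 0.58662835 -0.13793321  0.012     ]
foot pad [ 0.53309983 -0.38113998  0.006     ]
leg disc/pipe [ 0.44804717 -0.37390919  0.113     ]
```

```bash
python3 -c "
from plant import robot
print(robot.finish_job())"
```

```text
the job is handed in; nothing more can be done
None
```

The job is handed in at about 30 s of robot time: plate, ring and bar each lie flat within about 1 mm of the middle of their pads, and the last wrist views show the models standing; the bar overhangs its pad by a few millimetres at its ends.

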